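Hold the dry-store canister's lid at its vent mark

TASK

The red billy can has been parked on the open mouth of the green dry-store canister: lift it off by its wooden handle and stand it upright on the round cork mat, without dropping it. Then put the blue bayonet lid into the canister's mouth with its lugs through the two slots (white marks), turn it clockwise against its spring until its bar points at the yellow vent marks, half-way before the lock clicks (red marks), and finish while still holding the lid there; never let it run on into the click. Leave the mug, the flask and the tin where they are.

Things in the scene. Friction and masses are not known exactly. Their poses are not given: they have to be found in the camera images.
- canister: Fixed green round canister, 170 mm across, 72 mm high to its shoulder, with a dark steel collar 120 mm across on it, its flat top 100 mm above the bench. Origin: centre of its underside, z up along its axis. Marks on collar and shoulder, each on two opposite sides: white at the slots (its +x and -x axis), yellow (vent) 0.68 rad clockwise from them seen from above, red (locked) 1.40 rad clockwise.
- mouth (a point): Centre of the canister's mouth, on its axis level with the collar's top (100 mm above the bench): a round hole 66 mm across with two slots 18 mm wide, reaching 42 mm from the axis, along the canister's +x and -x axis (the same either way round). The rim is 6 mm thick, below it the mouth is hollow, 28 mm deep from the top.
- ring (a joint): Orange sprung ring inside the mouth, driven by the lid's lugs. Value: its turn in rad, clockwise from above; 0 at rest, 0.60 with the lid's bar at the yellow vent marks (the lid first turns freely for about 0.08 rad), from about 0.85 the lugs run into the lock click, stop at 1.40. Return spring 0.06 N m at rest, 0.13 N m at the vent mark: it drives back a lid that is let go.
- lid_grip (a point): Centre of the lid's black grip bar, on the lid's axis, 38 mm above its foot; axes as the lid. Bar: 64 mm long along x, 16 mm wide, 32 mm high (22 to 54 mm above the foot), yellow at both ends. The lid is loose, 0.18 kg, and stands on its foot on the bench. Fully down in the mouth, this point is 122 mm above the bench.
- lid: Lid, origin at the centre of its foot, same either way round. Blue disc under the bar, 88 mm across, 16 to 22 mm above the foot, comes to lie on the collar's top. Below it a plug 60 mm across with chamfered foot and two steel lugs along +x and -x (under the bar's ends), 12 mm wide, tips 39 mm from the axis, 2 to 8 mm above the foot. Once down it turns clockwise only, with 2 mm vertical play.
- billy_handle (a point): Loose red billy can, 104 mm across, rim 75 mm above its foot, 0.3 kg, at first standing on the canister's collar. This point: centre of its wooden handle bar, on the can's axis, 135 mm above its foot. Bar: 70 mm long along the can's y axis, 14 mm wide along x, 16 mm high, on a stiff wire bail; nothing but the can's inside is under it. Standing on the mat the point is 141 mm above the bench.
- billy: The billy can itself; origin at the centre of its foot.
- mat: Fixed round cork mat, 150 mm across, 6 mm thick; origin at the centre of its underside, on the bench.
- mug: White mug, 76 mm across, 75 mm high, bystander; origin under its centre.
- flask: Orange flask, 60 mm across, 130 mm high, bystander; origin under its centre.
- tin: Flat steel tin, 90 x 60 x 30 mm, bystander; origin under its centre.
Mind the look-alikes: they are no part of the job. What is meant by the lid is not pink or turquoise, and is the larger of those in its own colour.

How it is judged:
On the way, in this order (a step that is already met when the one before it is completed fails the run):
1. the billy stands upright on the cork mat and is let go (horizontal distance between billy_handle and mat below 0.035 m and height (world z) of billy_handle between 0.134 and 0.147 m and angle between billy_handle's own z axis and vertical below 0.08 rad and contact force between the fingers and billy below 0.3 N), for 0.2 s.
2. the lid sits in the mouth with its lugs through the slots, not yet turned to the vent mark (z of lid_grip in the frame of canister below 0.127 m and horizontal distance between lid_grip and canister below 0.007 m and angle between lid_grip's own z axis and vertical below 0.08 rad and value of joint ring below 0.4 rad), for 0.1 s.
At the end, for the whole second after the job is handed in: The gripper holds the lid (over 2 N) fully down in the mouth (within 5 mm of seated height, 7 mm of centre, 0.08 rad of level) with the ring turned to 0.60 +- 0.14 rad, the vent mark; the billy stands upright, let go, its centre within 35 mm of the cork mat's centre (all of step 1 and z of lid_grip in the frame of canister below 0.127 m and horizontal distance between lid_grip and canister below 0.007 m and angle between lid_grip's own z axis and vertical below 0.08 rad and value of joint ring between 0.46 and 0.74 rad and contact force between the fingers and lid above 2 N); the arm keeps its last pose, push and grip.
It fails at once if the lid is turned on into the lock click (ring past 0.85 rad) (value of joint ring above 0.85 rad).
It fails at once if the billy is dropped (falling faster than 0.45 m/s close above the bench) (height (world z) of billy below 0.05 m and linear speed of billy above 0.45 m/s).
It fails at once if the billy is tipped over (angle between billy_handle's own z axis and vertical above 0.7 rad).
It fails at once if a bystander is pushed away more than 25 mm (distance of any of mug, flask, tin from where it was at the start of the episode above 0.025 m).
It also fails if it takes over 61 s, if anything falls off the work surface, if the arm or the gripper's body presses on something with over 40 N, if the wrist force passes 120 N, or if a joint passes its speed limit or range.

ROBOT

A 6-joint arm with a two-finger parallel gripper is mounted at the origin on the work surface. World frame = base frame: x ahead of the robot, y to its left, z up, the work surface at z = 0. Lengths are in m, angles in rad, forces in N, time in s.
With the tool pointing down it reaches from about 0.325 to 0.925 m from the base axis. Payload 3.1 kg.
Tool frame: the origin (TCP) lies midway between the tips of the shut fingers; the grasp point (between the pads) lies 19 mm behind it (robot.hold_point_z is the distance from the TCP to the grasp point, in m); z points along the fingers, y is the direction in which the jaws open and shut (so a half turn about z gives the same grasp; the last joint's range is limited). The gripper opens to 85 mm and grips with 20 to 120 N. Pads are 22 mm wide; open, the fingers measure 114 mm over their backs; the gripper's body (76 mm by 85 mm) begins 54 mm behind the grasp point. The pads swing forward as they close: fully open they stand 13 mm farther back than shut.
Start: joints at [-0.112, 0.217, 1.613, -0, 1.311, -0.112], TCP at [0.625, 0, 0.211] pointing down, gripper open.
Joint ranges: [-2.75, 2.75], [-0.78, 2.1], [0.31, 2.55], [-1.13, 4.27], [0.13, 2.63], [-2.58, 2.58]. Speed limits (rad/s): [2.79, 2.79, 3.14, 3.14, 3.14, 3.14].

INTERFACE

Orientations are given as a unit quaternion [w, x, y, z].
In Python, from workcell import robot gives the robot as it stands. The module is installed in compiled form; this text tells all that it offers.
- The arm moves only by the tool drive_tool, never from a script. Its argument "steps" is a list of rows, each an object with "xyz": the shift along the tool's x, y, z normalised to -1 to 1, where 1 is 20 mm, a list of three; "twist": the turn about the tool's z normalised to -1 to 1, where 1 is 5 degrees. In form: [{"xyz": [tx, ty, tz], "twist": twist}, ...]. A call has 1 to 8 rows; each row shifts and turns the pose as measured when the row begins, along the tool's axes as they then stand; what a row does not reach is not made up. A row lasts 1/12 s, in which the tool goes at most 41.7 mm and 7.16 degrees, less where a joint would pass 70% of its speed; a pose out of reach is approached as far as the arm can. A call with a number of a shift or a turn outside -1 to 1 is refused whole. A call with a gripper value outside its range is refused whole. "fingers" is the opening, from -1 (shut) to 1 (fully open), so that 0 is half open, set as the call begins (left out, the last holds). The fingers move at their own pace and stop on an object; "force" is the grip in N (left out, the last holds). Time passes only in rows, so rows that do not move let the fingers close. It gives the time, the measured TCP pose, the force and the opening at its end, in the units of the state.
- robot.get_obs(): the state, without advancing time (a new reading comes with each control period).
- robot.read_camera(name): name is "scene" or "side" or "wrist"; returns a dict with "frame" (400x640x3 uint8, blue, green, red), "camera_matrix" (3x3 intrinsics, pixels), "extrinsics" (4x4, takes a point from world to camera coordinates). Camera axes: x right, y down, z forward; pixel columns grow to the right and rows downward; lengths in m; the calibration is good to about 2 mm. A picture is of the moment at which its call begins. There is no depth.
- robot.hand_in(): hands the job in, once; it reports no verdict.
Trained networks look in a picture, given as the dict that the camera call returned (one of the last four; its "shot" number tells which), for a name from the list of things; names that differ only in an ending like _2 or _b are one class to them, and where a whole thing is asked for, a point or a joint stands for the part that bears it (a point fixed in the world has none). Each returns a list of dicts, best first, with "conf" (0 to 1); they miss things now and then, are a little off and sometimes report something else, mostly with a low value. They report only what shows in the picture. A call takes as long as a camera call. They do not tell look-alikes from the thing itself.
- robot.find_in(picture, thing): "point" ([column, row] in pixels, amid what is visible of it).
- robot.landmark_of(picture, thing): "point" ([column, row] in pixels: a listed point, or the origin of a listed thing).
The state is a dict: "time": time; "joint_pos": joint angles; "joint_velocities": joint speeds; "joint_efforts": joint torques, N m; "position": TCP position; "orientation": TCP orientation; "contact_force": force on the tool from outside, world axes, zero at the start; "torque": the same for the moment, N m; "gripper_width": finger opening in m.
Only numpy, scipy, OpenCV 4.12 (cv2) and the standard library are available. Lean on these libraries where they do the work, as an engineer would, in place of code of your own. Each camera call takes 0.05 s, during which the arm holds its last target. There are 200 camera calls.

## Working session

There is one attempt and no reset: what is moved stays moved. The work goes in short steps, Python scripts to look and compute and a tool call to move; the robot and the scene stay as the last step left them, time stands still between calls to the robot, and variables do not carry over. Pictures are saved under pics/ and viewed, about 8 in all and at most 12, crops included, and the job is handed in when it is done.

Besides the shell and the picture viewer there is one more tool, called as name(argument=value, ...), one argument or row to a line, values as JSON. drive_tool: Moves the arm, as the interface text tells. Its arguments: {"type":"object","properties":{"steps":{"type":"array"},"fingers":{"type":"number"},"force":{"type":"number"}},"required":["steps"]}

```bash
mkdir -p pics; cat > h.py <<'E'
import numpy as np,cv2
from workcell import robot
def cam(n):
    p=robot.read_camera(n);return p
def ray(p,px):
    K=np.array(p["camera_matrix"]);T=np.array(p["extrinsics"]);R=T[:3,:3];t=T[:3,3]
    d=R.T@np.linalg.inv(K)@np.array([px[0],px[1],1.]);return -R.T@t,d/np.linalg.norm(d)
def onz(p,px,z):
    o,d=ray(p,px);return o+d*(z-o[2])/d[2]
def proj(p,X):
    K=np.array(p["camera_matrix"]);T=np.array(p["extrinsics"])
    c=T[:3,:3]@np.array(X)+T[:3,3];q=K@c;return q[:2]/q[2]
def tri(l):
    A=0;b=0
    for p,px in l:
        o,d=ray(p,px);M=np.eye(3)-np.outer(d,d);A=A+M;b=b+M@o
    return np.linalg.solve(A,b)
E
python3 - <<'E'
from h import *
a=cam("scene");b=cam("side")
for n,p in(("scene",a),("side",b)):
    cv2.imwrite(f"pics/{n}0.png",p["frame"])
    for t in["lid_grip","billy_handle","mat","canister","mouth","mug","flask","tin"]:
        print(n,t,[(np.round(r["point"]).tolist(),round(r["conf"],2)) for r in robot.landmark_of(p,t)][:5])
E
```

```text
scene lid_grip [([434.0, 248.0], 0.79), ([385.0, 271.0], 0.66), ([434.0, 298.0], 0.66), ([470.0, 284.0], 0.61), ([356.0, 311.0], 0.47)]
scene billy_handle [([328.0, 147.0], 0.75), ([332.0, 185.0], 0.4)]
scene mat [([267.0, 168.0], 0.9), ([329.0, 214.0], 0.53)]
scene canister [([330.0, 215.0], 0.88), ([435.0, 245.0], 0.23)]
scene mouth [([333.0, 184.0], 0.93), ([330.0, 182.0], 0.64), ([428.0, 255.0], 0.47)]
scene mug [([284.0, 281.0], 0.76), ([235.0, 234.0], 0.64)]
scene flask [([356.0, 311.0], 0.79)]
scene tin []
side lid_grip [([290.0, 270.0], 0.87), ([322.0, 324.0], 0.78), ([265.0, 377.0], 0.69), ([246.0, 316.0], 0.57)]
side billy_handle [([376.0, 159.0], 0.76)]
side mat [([417.0, 179.0], 0.77)]
side canister [([368.0, 232.0], 0.71), ([373.0, 203.0], 0.48)]
side mouth [([372.0, 202.0], 0.61), ([321.0, 333.0], 0.5)]
side mug [([280.0, 205.0], 0.74)]
side flask [([241.0, 260.0], 0.93)]
side tin [([326.0, 168.0], 0.78)]
```

View pics/scene0.png

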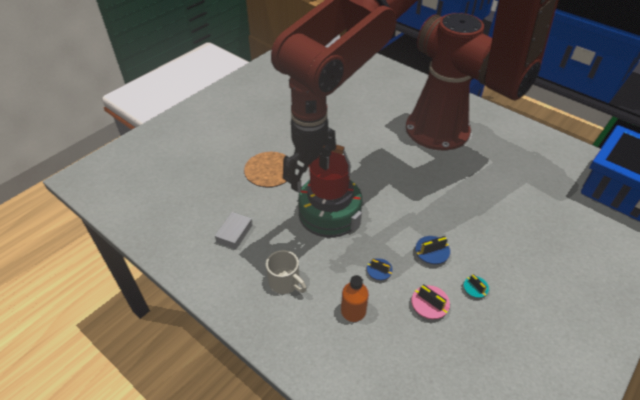

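View pics/side0.png

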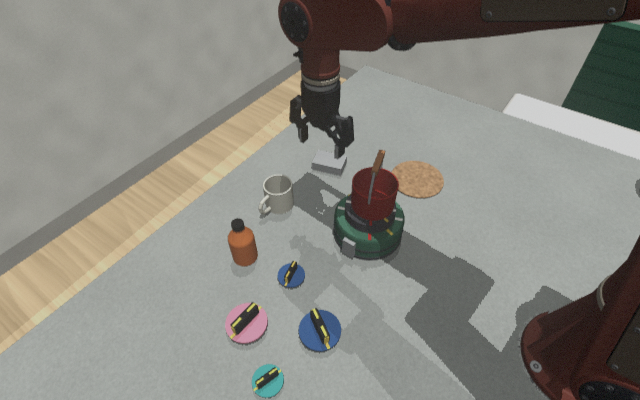

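Lid candidates:

| Candidate | Scene pixel | Side pixel |
|---|---|---|
| Large blue (the lid) | (434,248) | (322,328) |
| Small blue | (380,270) | (290,272) |
| Pink | (431,300) | (246,318) |
| Turquoise | (476,286) | (266,378) |

The billy is on the canister at scene (330,170) and side (375,190). The mat is at scene (267,168) and side (417,179).

```bash
python3 - <<'E'
from h import *
a=cam("scene");b=cam("side")
f=lambda v:np.round(v,4).tolist()
for n,pa,pb in [("lid",(434,248),(322,324)),("billyh",(328,147),(376,159)),("mat",(267,168),(417,179)),("can",(330,215),(368,232)),("flask",(356,311),(241,260)),("mug",(284,281),(280,205)),("tin",(233,233),(326,168))]:
    print(n,f(tri([(a,pa),(b,pb)])))
print("mouth scene z.1",f(onz(a,(333,184),.1)),f(onz(b,(372,202),.1)))
print("billyh z.235",f(onz(a,(328,147),.235)),f(onz(b,(376,159),.235)))
print("lid z.038",f(onz(a,(434,248),.038)),f(onz(b,(322,324),.038)))
print("mat z.006",f(onz(a,(267,168),.006)),f(onz(b,(417,179),.006)))
# bar end directions
print("side lid ends",f(onz(b,(313,311),.054)),f(onz(b,(326,345),.054)))
for p in(a,b): print(f(ray(p,(320,200))[0]))
c1=cv2.resize(a["frame"][130:330,270:500],None,fx=2.6,fy=2.6,interpolation=3)
c2=cv2.resize(b["frame"][140:360,220:460],None,fx=2.6,fy=2.6,interpolation=3)
cv2.imwrite("pics/c1.png",c2)
cv2.imwrite("pics/c2.png",c1)
o=robot.get_obs();print(o["orientation"],o["position"],o["gripper_width"],robot.hold_point_z,o["time"])
E
```

```text
lid [0.4463, 0.2486, 0.0294]
billyh [0.511, -0.0435, 0.2374]
mat [0.4894, -0.2913, -0.0045]
can [0.5052, -0.0384, -0.0081]
flask [0.7049, 0.2103, 0.0037]
mug [0.7473, 0.0181, -0.0058]
tin [0.7289, -0.1783, -0.0013]
mouth scene z.1 [0.4934, -0.0376, 0.1] [0.5083, -0.0491, 0.1]
billyh z.235 [0.5102, -0.043, 0.235] [0.5125, -0.0484, 0.235]
lid z.038 [0.4551, 0.2572, 0.038] [0.4439, 0.2453, 0.038]
mat z.006 [0.4955, -0.2854, 0.006] [0.486, -0.2777, 0.006]
side lid ends [0.4705, 0.2394, 0.054] [0.4087, 0.2812, 0.054]
[1.202, 0.5162, 1.0108]
[0.2354, 0.5353, 0.8038]
[-7.99357250e-07  7.07098216e-01  7.07115346e-01 -9.72505053e-06] [6.25011293e-01 7.77091283e-06 2.11215780e-01] 0.08539796824237147 0.0187 1.0
```

View pics/c1.png

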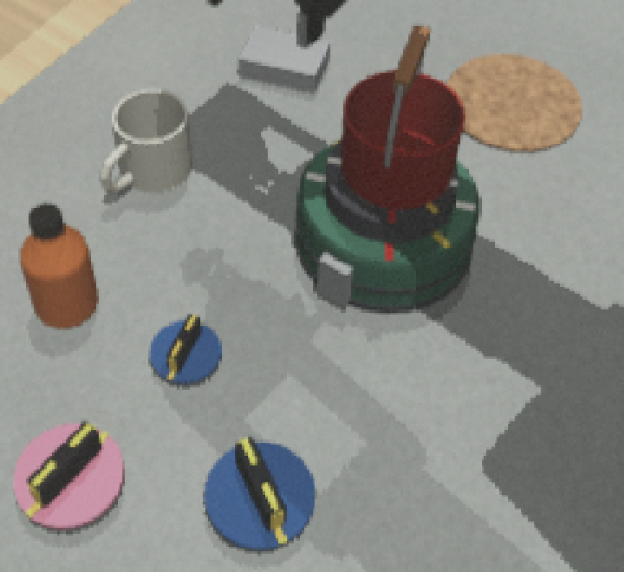

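```bash
python3 - <<'E'
from h import *
b=cam("side");f=lambda v:np.round(v,4).tolist()
C=lambda x,y:(220+x/2.6,140+y/2.6)
def d(n,p,q,z):
    P,Q=onz(b,C(*p),z),onz(b,C(*q),z);v=Q-P;print(n,f(P),f(Q),"len",round(np.hypot(*v[:2]),4),"yaw",round(np.degrees(np.arctan2(v[1],v[0])),1))
d("handle",(404,80),(422,30),.243)
d("shoulder white",(315,178),(467,206),.073)
d("lidbar",(243,442),(273,524),.054)
E
```

```text
handle [0.4914, -0.0084, 0.243] [0.5097, -0.0688, 0.243] len 0.0631 yaw -73.1
shoulder white [0.569, -0.0094, 0.073] [0.4371, -0.0621, 0.073] len 0.142 yaw -158.2
lidbar [0.4711, 0.2371, 0.054] [0.4141, 0.2768, 0.054] len 0.0694 yaw 145.1
```

drive_tool(
  steps=[
    {"xyz": [0,0,-1],"twist": 0},
    {"xyz": [0,0,-1],"twist": 0},
    {"xyz": [0,0,-1],"twist": 0},
    {"xyz": [-0.4,-1,-1],"twist": 0},
    {"xyz": [-0.4,-1,-0.6],"twist": 0},
    {"xyz": [-0.4,-1,-0.2],"twist": 0},
    {"xyz": [-0.4,-1,0],"twist": 0},
    {"xyz": [-0.4,-1,0],"twist": 0},
  ],
  fingers=1,
  force=50,
)

```text
time: 1.72
position: [0.5238, -0.04, 0.3101]
orientation: [-0.001, 0.706, 0.708, -0.001]
contact_force: [0.3, -0.7, 0.6]
gripper_width: 0.0856
```

```bash
python3 - <<'E'
from h import *
w=cam("wrist");f=lambda v:np.round(v,4).tolist()
cv2.imwrite("pics/w1.png",w["frame"])
for t,z in(("billy_handle",.235),("mat",.006),("mouth",.1)):
    print(t,[(f(r["point"]),round(r["conf"],2),f(onz(w,r["point"],z))) for r in robot.landmark_of(w,t)][:3])
o,_=ray(w,(320,200));print(f(o),f(proj(w,robot.get_obs()["position"])))
E
```

```text
billy_handle [([295.6, 198.9], 0.83, [0.5057, -0.0408, 0.235])]
mat [([298.2, 286.4], 0.79, [0.489, -0.2819, 0.006]), ([293.6, 198.3], 0.64, [0.4838, -0.111, 0.006])]
mouth []
[0.525, 0.0332, 0.473] [316.8395, 233.4398]
```

View pics/w1.png

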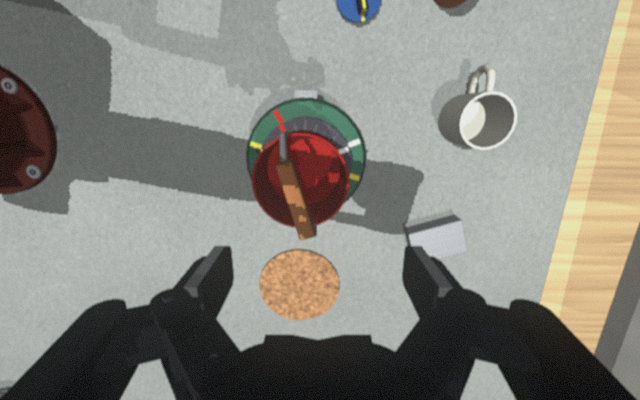

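drive_tool(
  steps=[
    {"xyz": [0,-0.8,0],"twist": 0},
    {"xyz": [0,0,0.5],"twist": -1},
    {"xyz": [0,0,0.5],"twist": -1},
    {"xyz": [0,0,0.5],"twist": -1},
    {"xyz": [0,0,0.8],"twist": 0},
    {"xyz": [0,0,1],"twist": 0},
    {"xyz": [0,0,1],"twist": 0},
    {"xyz": [0,0,0],"twist": 0},
  ],
)

```text
time: 2.58
position: [0.5162, -0.0371, 0.221]
orientation: [0.001, 0.601, 0.799, 0.002]
contact_force: [-0.7, 0.8, -0.3]
gripper_width: 0.0858
```

drive_tool(
  steps=[
    {"xyz": [-0.1,-0.5,0.15],"twist": 0},
    {"xyz": [0,0,0.1],"twist": 0},
  ],
)

```text
time: 2.75
position: [0.5081, -0.0409, 0.215]
orientation: [-0.0, 0.6, 0.8, 0.002]
contact_force: [1.1, 0.1, -0.1]
gripper_width: 0.0858
```

drive_tool(
  steps=[
    {"xyz": [0,0,0],"twist": 0},
    {"xyz": [0,0,0],"twist": 0},
    {"xyz": [0,0,0],"twist": 0},
    {"xyz": [0,0,0],"twist": 0},
    {"xyz": [0,0,0],"twist": 0},
    {"xyz": [0,0,0],"twist": 0},
    {"xyz": [0,0,0],"twist": 0},
    {"xyz": [0,0,0],"twist": 0},
  ],
  fingers=-1,
  force=60,
)

```text
time: 3.42
position: [0.5125, -0.0404, 0.2191]
orientation: [0.003, 0.6, 0.8, 0.004]
contact_force: [-0.3, 0.1, -2.7]
gripper_width: 0.0119
```

drive_tool(
  steps=[
    {"xyz": [0,0,-0.2],"twist": 0},
    {"xyz": [0,0,-0.3],"twist": 0},
    {"xyz": [0,0,-0.4],"twist": 0},
    {"xyz": [0,0,-0.5],"twist": 0},
    {"xyz": [0,0,-0.5],"twist": 0},
    {"xyz": [0,0,-0.3],"twist": 0},
    {"xyz": [0,0,0],"twist": 0},
  ],
)

```text
time: 4.0
position: [0.5112, -0.0402, 0.2664]
orientation: [0.002, 0.6, 0.8, 0.003]
contact_force: [0.2, 0.2, -2.7]
gripper_width: 0.0115
```

```bash
python3 - <<'E'
from h import *
b=cam("side");w=cam("wrist");f=lambda v:np.round(v,4).tolist()
cv2.imwrite("pics/s2.png",np.hstack([cv2.resize(b["frame"][100:280,260:480],(440,360),interpolation=3),cv2.resize(w["frame"][60:330,150:420],(360,360))]))
for t,z in(("mat",.006),("mouth",.1),("canister",0)):
  for n,p in(("side",b),("wrist",w)):
    print(n,t,[(f(r["point"]),round(r["conf"],2),f(onz(p,r["point"],z))) for r in robot.landmark_of(p,t)][:2])
print(robot.get_obs()["contact_force"],robot.get_obs()["gripper_width"])
E
```

```text
side mat [([415.8, 180.9], 0.76, [0.4853, -0.2688, 0.006]), ([369.8, 205.7], 0.24, [0.5428, -0.1122, 0.006])]
wrist mat [([264.5, 290.7], 0.94, [0.4896, -0.2752, 0.006])]
side mouth [([372.5, 201.8], 0.89, [0.5077, -0.0503, 0.1]), ([241.7, 254.9], 0.6, [0.6557, 0.2428, 0.1])]
wrist mouth []
side canister [([370.7, 230.5], 0.81, [0.4995, -0.0457, 0.0]), ([414.1, 178.7], 0.57, [0.4952, -0.2801, 0.0])]
wrist canister []
[-0.09985963  0.52021047 -1.88330679] 0.011811158778524608
```

View pics/s2.png

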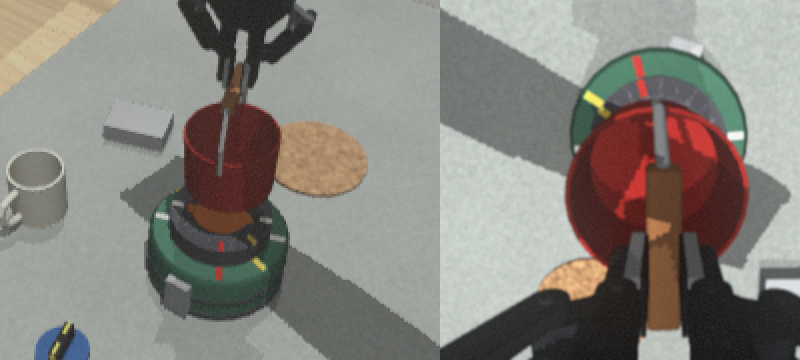

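drive_tool(
  steps=[
    {"xyz": [-0.4,-0.15,0],"twist": 0},
    {"xyz": [-0.7,-0.3,0],"twist": 0},
    {"xyz": [-0.9,-0.36,0],"twist": 0},
    {"xyz": [-0.9,-0.36,0],"twist": 0},
    {"xyz": [-0.9,-0.36,0],"twist": 0},
    {"xyz": [-0.9,-0.36,0],"twist": 0},
    {"xyz": [-0.9,-0.36,0],"twist": 0},
    {"xyz": [-0.9,-0.36,0],"twist": 0},
  ],
)

```text
time: 5.07
position: [0.4937, -0.1844, 0.2591]
orientation: [-0.003, 0.597, 0.802, 0.001]
contact_force: [-0.8, 0.4, -2.5]
gripper_width: 0.0117
```

drive_tool(
  steps=[
    {"xyz": [-0.9,-0.36,0.2],"twist": 0},
    {"xyz": [-0.9,-0.36,0.5],"twist": 0},
    {"xyz": [-0.9,-0.36,0.7],"twist": 0},
    {"xyz": [-0.7,-0.3,0.8],"twist": 0},
    {"xyz": [-0.3,-0.1,0.8],"twist": 0},
    {"xyz": [0,0,0.8],"twist": 0},
    {"xyz": [0,0,0.5],"twist": 0},
    {"xyz": [0,0,0],"twist": 0},
  ],
)

```text
time: 5.73
position: [0.4831, -0.2788, 0.1693]
orientation: [-0.001, 0.6, 0.8, -0.001]
contact_force: [0.4, 1.1, -2.2]
gripper_width: 0.0119
```

drive_tool(
  steps=[
    {"xyz": [0,0.2,0.5],"twist": 0},
    {"xyz": [0,0,0.5],"twist": 0},
    {"xyz": [0,0,0.4],"twist": 0},
    {"xyz": [0,0,0.3],"twist": 0},
    {"xyz": [0,0,0.2],"twist": 0},
    {"xyz": [0,0,0.1],"twist": 0},
    {"xyz": [0,0,0],"twist": 0},
  ],
)

```text
time: 6.32
position: [0.4885, -0.2772, 0.1272]
orientation: [-0.0, 0.599, 0.801, -0.001]
contact_force: [-0.2, -0.3, -2.6]
gripper_width: 0.0118
```

```bash
python3 - <<'E'
from h import *
b=cam("side");a=cam("scene")
for n,p in(("side",b),("scene",a)):
  for t in("mat","billy_handle","billy"):print(n,t,[(np.round(r["point"]).tolist(),round(r["conf"],2)) for r in robot.landmark_of(p,t)][:2])
o=robot.get_obs();print(o["position"],o["contact_force"])
E
```

```text
side mat [([416.0, 181.0], 0.83)]
side billy_handle [([425.0, 139.0], 0.88)]
side billy [([418.0, 178.0], 0.98), ([368.0, 234.0], 0.35)]
scene mat []
scene billy_handle [([266.0, 133.0], 0.89)]
scene billy [([273.0, 165.0], 0.73)]
[ 0.48892151 -0.27783898  0.1281744 ] [ 0.10710962  0.10903464 -2.23029167]
```

Within about 3 mm of the mat. I'll lower in small steps until the weight comes off.

drive_tool(
  steps=[
    {"xyz": [0,0,0.15],"twist": 0},
    {"xyz": [0,0,0.1],"twist": 0},
    {"xyz": [0,0,0.05],"twist": 0},
    {"xyz": [0,0,0],"twist": 0},
  ],
)

```text
time: 7.05
position: [0.4902, -0.28, 0.1256]
orientation: [0.003, 0.599, 0.801, -0.002]
contact_force: [-0.6, -0.4, -2.7]
gripper_width: 0.0117
```

drive_tool(
  steps=[
    {"xyz": [0,0,0.15],"twist": 0},
    {"xyz": [0,0,0.1],"twist": 0},
    {"xyz": [0,0,0],"twist": 0},
  ],
)

```text
time: 7.3
position: [0.4919, -0.2834, 0.1259]
orientation: [0.006, 0.599, 0.801, -0.004]
contact_force: [-0.5, -0.8, -2.7]
gripper_width: 0.0115
```

drive_tool(
  steps=[
    {"xyz": [0,0,0.25],"twist": 0},
    {"xyz": [0,0,0.0],"twist": 0},
  ],
)

```text
time: 7.47
position: [0.494, -0.2875, 0.1263]
orientation: [0.011, 0.598, 0.801, -0.006]
contact_force: [-0.0, -1.2, -3.1]
gripper_width: 0.0115
```

```bash
python3 - <<'E'
from h import *
b=cam("side");o=robot.get_obs();print(o["position"],o["contact_force"],o["torque"])
cv2.imwrite("pics/s3.png",cv2.resize(b["frame"][80:230,320:520],(800,600),interpolation=3))
E
```

```text
[ 0.49433175 -0.28758494  0.1262559 ] [ 0.3436366  -0.98458462 -0.76376333] [ 0.07505062 -0.0195005  -0.02915141]
```

View pics/s3.png

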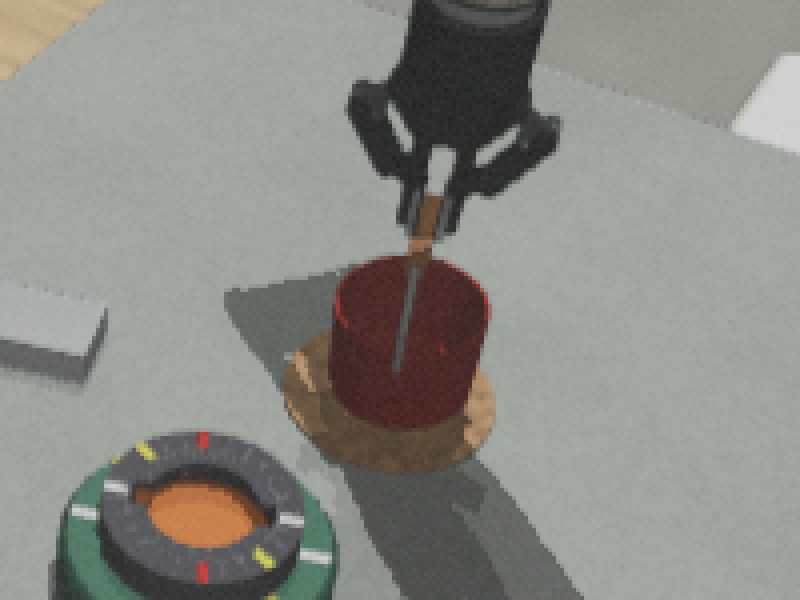

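drive_tool(
  steps=[
    {"xyz": [0,0,0],"twist": 0},
    {"xyz": [0,0,0],"twist": 0},
    {"xyz": [0,0,0],"twist": 0},
    {"xyz": [0,0,0],"twist": 0},
  ],
  fingers=1,
  force=20,
)

```text
time: 7.85
position: [0.4939, -0.2865, 0.124]
orientation: [0.01, 0.598, 0.801, -0.005]
contact_force: [-0.6, -0.5, -1.3]
gripper_width: 0.0597
```

drive_tool(
  steps=[
    {"xyz": [0,0,0],"twist": 0},
    {"xyz": [0,0,0],"twist": 0},
    {"xyz": [0,0,-0.3],"twist": 0},
    {"xyz": [0,0,-0.6],"twist": 0},
    {"xyz": [0,0,-1],"twist": 0},
    {"xyz": [0,0,-1],"twist": 0},
    {"xyz": [0,0,-1],"twist": 0},
    {"xyz": [0,0,-1],"twist": 0},
  ],
)

```text
time: 8.52
position: [0.4892, -0.281, 0.2215]
orientation: [0.003, 0.598, 0.801, -0.005]
contact_force: [-0.3, 0.6, -0.3]
gripper_width: 0.0856
```

```bash
python3 - <<'E'
from h import *
b=cam("side");a=cam("scene");f=lambda v:np.round(v,4).tolist()
g={}
for n,p in(("side",b),("scene",a)):
  for t in("mat","billy_handle","billy","mouth"):
    r=robot.landmark_of(p,t)
    if r:
      g.setdefault(t,[]).append((p,r[0]["point"]));print(n,t,f(r[0]["point"]),round(r[0]["conf"],2))
for t in g:
  if len(g[t])>1:print(t,f(tri(g[t])))
# mouth slot axis from side: white marks on collar, crop 4x, origin (320,80)
C=lambda x,y:(320+x/4,80+y/4)
def d(n,p,q,z):
    P,Q=onz(b,C(*p),z),onz(b,C(*q),z);v=Q-P;print(n,f((P+Q)/2),"len",round(np.hypot(*v[:2]),4),"yaw",round(np.degrees(np.arctan2(v[1],v[0])),1))
d("white",(116,488),(292,520),.1);d("red",(203,440),(203,572),.1);d("yellow",(147,452),(265,557),.1)
d("whiteSh",(84,512),(316,556),.072)
E
```

```text
side mat [416.6, 179.8] 0.6
side billy_handle [426.0, 139.0] 0.68
side billy [420.0, 174.6] 0.73
side mouth [373.3, 201.5] 0.87
scene mat [266.1, 170.1] 0.87
scene billy_handle [267.3, 130.5] 0.7
scene billy [264.8, 163.5] 0.56
scene mouth [330.1, 185.6] 0.64
mat [0.4913, -0.2946, -0.0127]
billy_handle [0.4883, -0.2764, 0.1492]
billy [0.4871, -0.3016, 0.0061]
mouth [0.5042, -0.0416, 0.1055]
white [0.5042, -0.0365, 0.1] len 0.1048 yaw -158.3
red [0.5044, -0.0367, 0.1] len 0.1041 yaw 120.9
yellow [0.5041, -0.0375, 0.1] len 0.1037 yaw 162.8
whiteSh [0.5048, -0.037, 0.072] len 0.1414 yaw -158.6
```

drive_tool(
  steps=[
    {"xyz": [0.5,0.1,-0.5],"twist": 0},
    {"xyz": [1,0.2,-0.5],"twist": 0},
    {"xyz": [1,0.2,-0.5],"twist": 0},
    {"xyz": [1,0.2,0],"twist": 0},
    {"xyz": [1,0.2,0],"twist": 0},
    {"xyz": [1,0.2,0],"twist": 0},
    {"xyz": [1,0.2,0],"twist": 0},
    {"xyz": [1,0.2,0],"twist": 0},
  ],
)

```text
time: 9.68
position: [0.4726, -0.1206, 0.2488]
orientation: [-0.002, 0.601, 0.799, -0.004]
contact_force: [1.4, 0.1, 0.1]
gripper_width: 0.0853
```

drive_tool(
  steps=[
    {"xyz": [1,0.2,0],"twist": 0},
    {"xyz": [1,0.2,0],"twist": 0},
    {"xyz": [0.5,0.1,0],"twist": 0},
    {"xyz": [0,0,0],"twist": 0},
    {"xyz": [0,0,0],"twist": 0},
  ],
)

```text
time: 10.1
position: [0.4662, -0.0613, 0.2504]
orientation: [-0.002, 0.599, 0.801, -0.003]
contact_force: [-0.2, -0.2, 0.0]
gripper_width: 0.0854
```

```bash
python3 - <<'E'
from h import *
w=cam("wrist");f=lambda v:np.round(v,4).tolist()
cv2.imwrite("pics/w4.png",w["frame"])
for t,z in(("mouth",.1),("lid_grip",.038)):
    print(t,[(f(r["point"]),round(r["conf"],2),f(onz(w,r["point"],z))) for r in robot.landmark_of(w,t)][:5])
# predicted marks for yaw 21.5
c=np.array([.5043,-.037]);im=w["frame"].copy()
E
```

```text
mouth [([358.7, 169.0], 0.84, [0.5063, -0.0391, 0.1]), ([291.8, 301.7], 0.75, [0.4803, -0.2251, 0.1])]
lid_grip []
```

View pics/w4.png

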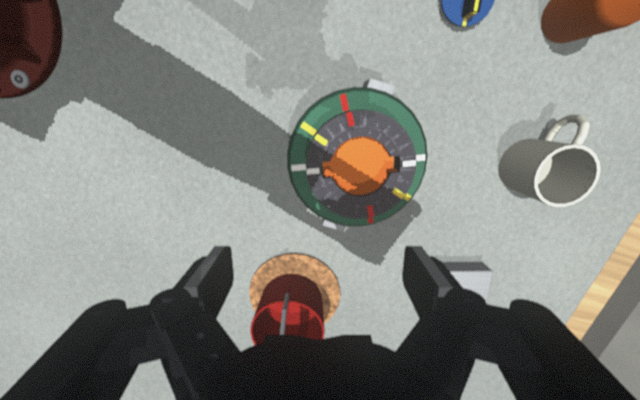

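```bash
python3 - <<'E'
from h import *
w=cam("wrist");f=lambda v:np.round(v,4).tolist()
im=w["frame"];hsv=cv2.cvtColor(im,cv2.COLOR_BGR2HSV).astype(int)
M={"y":(abs(hsv[...,0]-28)<6)&(hsv[...,1]>110)&(hsv[...,2]>110),"r":((hsv[...,0]<6)|(hsv[...,0]>174))&(hsv[...,1]>140)&(hsv[...,2]>90),"w":(hsv[...,1]<40)&(hsv[...,2]>175)}
c=np.array([.5055,-.038])
for k,m in M.items():
    m=m.astype(np.uint8);m[:85]=0;m[228:]=0;m[:,:285]=0;m[:,430:]=0
    n,l,s,ce=cv2.connectedComponentsWithStats(m)
    for i in range(1,n):
        if s[i,4]>12:
            for z in(.1,.073):
                P=onz(w,ce[i],z)[:2]-c;print(k,s[i,4],f(ce[i]),z,"r",round(np.hypot(*P),4),"yaw",round(np.degrees(np.arctan2(P[1],P[0])),1),f(P+c))
E
```

```text
y 93 [308.4624, 127.6129] 0.1 r 0.0685 yaw 158.8 [0.4416, -0.0132]
y 93 [308.4624, 127.6129] 0.073 r 0.0684 yaw 160.4 [0.4411, -0.0151]
y 81 [320.679, 138.2593] 0.1 r 0.0516 yaw 159.8 [0.4571, -0.0202]
y 81 [320.679, 138.2593] 0.073 r 0.05 yaw 162.1 [0.4579, -0.0226]
y 106 [401.4906, 193.2264] 0.1 r 0.0577 yaw -14.8 [0.5613, -0.0528]
y 106 [401.4906, 193.2264] 0.073 r 0.0686 yaw -17.0 [0.5711, -0.058]
r 95 [343.9684, 101.2316] 0.1 r 0.0704 yaw 120.9 [0.4694, 0.0224]
r 95 [343.9684, 101.2316] 0.073 r 0.0705 yaw 119.1 [0.4712, 0.0236]
r 75 [349.96, 117.4933] 0.1 r 0.0532 yaw 118.3 [0.4803, 0.0089]
r 75 [349.96, 117.4933] 0.073 r 0.052 yaw 115.6 [0.4831, 0.0089]
r 81 [370.358, 212.5926] 0.1 r 0.0554 yaw -57.1 [0.5356, -0.0845]
r 81 [370.358, 212.5926] 0.073 r 0.0662 yaw -55.4 [0.5431, -0.0925]
w 1767 [417.5789, 139.2207] 0.1 r 0.0683 yaw 42.2 [0.5561, 0.0079]
w 1767 [417.5789, 139.2207] 0.073 r 0.0754 yaw 37.5 [0.5654, 0.0079]
w 426 [291.1901, 102.669] 0.1 r 0.0981 yaw 153.5 [0.4177, 0.0058]
w 426 [291.1901, 102.669] 0.073 r 0.1003 yaw 154.2 [0.4151, 0.0056]
w 147 [414.1224, 159.3469] 0.1 r 0.0604 yaw 24.3 [0.5606, -0.0132]
w 147 [414.1224, 159.3469] 0.073 r 0.0687 yaw 19.5 [0.5703, -0.015]
w 33 [298.6364, 166.2727] 0.1 r 0.0654 yaw -164.1 [0.4426, -0.0559]
w 33 [298.6364, 166.2727] 0.073 r 0.0676 yaw -159.7 [0.4421, -0.0615]
w 31 [312.7742, 169.8387] 0.1 r 0.0501 yaw -159.7 [0.4585, -0.0554]
w 31 [312.7742, 169.8387] 0.073 r 0.0514 yaw -153.6 [0.4594, -0.0609]
w 213 [293.6009, 222.2864] 0.1 r 0.0976 yaw -121.6 [0.4543, -0.1211]
w 213 [293.6009, 222.2864] 0.073 r 0.107 yaw -118.2 [0.4549, -0.1322]
w 49 [328.7551, 223.4286] 0.1 r 0.0737 yaw -99.1 [0.4938, -0.1108]
w 49 [328.7551, 223.4286] 0.073 r 0.0834 yaw -95.3 [0.4978, -0.1211]
```

drive_tool(
  steps=[
    {"xyz": [0.7,0.15,0],"twist": 0},
    {"xyz": [1,0.22,0],"twist": 0},
    {"xyz": [1,0.22,0],"twist": 0},
    {"xyz": [1,0.22,0],"twist": 0},
    {"xyz": [1,0.22,0],"twist": 0},
    {"xyz": [1,0.22,0],"twist": 0},
    {"xyz": [1,0.22,0],"twist": 0},
    {"xyz": [1,0.22,0],"twist": 0},
  ],
)

```text
time: 10.97
position: [0.4592, 0.0893, 0.249]
orientation: [-0.001, 0.608, 0.794, -0.005]
contact_force: [0.1, -0.2, -0.6]
gripper_width: 0.0857
```

drive_tool(
  steps=[
    {"xyz": [1,0.22,0],"twist": 0},
    {"xyz": [1,0.22,0],"twist": 0},
    {"xyz": [1,0.22,0],"twist": 0},
    {"xyz": [1,0.22,0],"twist": 0},
    {"xyz": [0.8,0.22,0],"twist": 0},
    {"xyz": [0,0,0.3],"twist": -1},
    {"xyz": [0,0,0.3],"twist": -1},
    {"xyz": [0,0,0.3],"twist": -1},
  ],
)

```text
time: 11.63
position: [0.4602, 0.1906, 0.2308]
orientation: [-0.001, 0.498, 0.867, -0.004]
contact_force: [0.6, -0.6, -0.2]
gripper_width: 0.0855
```

drive_tool(
  steps=[
    {"xyz": [0,0,0.3],"twist": -1},
    {"xyz": [0,0,0.3],"twist": -1},
    {"xyz": [0,0,0.3],"twist": -1},
    {"xyz": [0,0,0.3],"twist": -1},
    {"xyz": [0,0,0.3],"twist": -0.8},
    {"xyz": [0,0,0],"twist": 0},
    {"xyz": [0,0,0],"twist": 0},
  ],
)

```text
time: 12.22
position: [0.463, 0.1848, 0.1968]
orientation: [-0.003, 0.301, 0.954, -0.006]
contact_force: [-0.0, -0.3, 0.3]
gripper_width: 0.0855
```

```bash
python3 - <<'E'
from h import *
w=cam("wrist");f=lambda v:np.round(v,4).tolist()
cv2.imwrite("pics/w5.png",w["frame"])
for t,z in(("lid_grip",.038),):
    print(t,[(f(r["point"]),round(r["conf"],2),f(onz(w,r["point"],z))) for r in robot.landmark_of(w,t)][:5])
print(robot.get_obs()["position"],robot.get_obs()["joint_pos"])
E
```

```text
lid_grip [([480.0, 72.4], 0.87, [0.4681, 0.3818, 0.038]), ([361.5, 131.9], 0.84, [0.4492, 0.2508, 0.038]), ([483.3, 191.5], 0.84, [0.585, 0.3289, 0.038]), ([369.7, 249.2], 0.59, [0.5733, 0.1836, 0.038])]
[0.46301521 0.18494969 0.19701575] [ 0.24350856 -0.03419698  1.9119527  -0.00690489  1.27490584 -0.71521686]
```

View pics/w5.png

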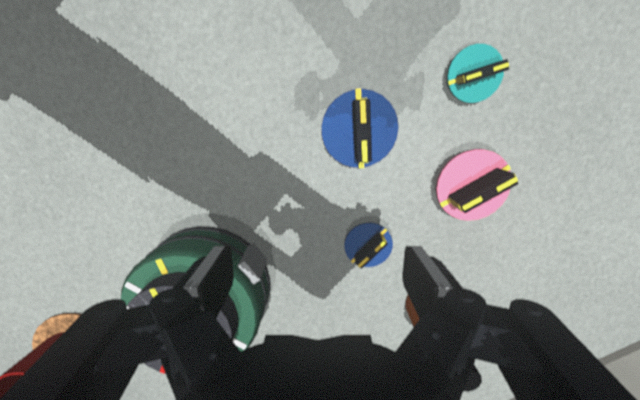

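```bash
python3 - <<'E'
from h import *
w=cam("wrist");f=lambda v:np.round(v,4).tolist()
im=w["frame"];hsv=cv2.cvtColor(im,cv2.COLOR_BGR2HSV).astype(int)
def comp(m,box):
    k=np.zeros(m.shape,np.uint8);x0,y0,x1,y1=box;k[y0:y1,x0:x1]=m[y0:y1,x0:x1]
    return np.argwhere(k)[:,::-1].astype(float)
box=(315,80,405,175)
y=comp((abs(hsv[...,0]-28)<8)&(hsv[...,1]>90)&(hsv[...,2]>90),box)
b=comp((abs(hsv[...,0]-110)<12)&(hsv[...,1]>100)&(hsv[...,2]>60),box)
(cx,cy),r=cv2.minEnclosingCircle(b.astype(np.float32));print("disc",cx,cy,r,f(onz(w,(cx,cy),.022)))
for z in(.022,.054):
    P=np.array([onz(w,q,z)[:2] for q in y]);u,s,v=np.linalg.svd(P-P.mean(0));print(z,f(P.mean(0)),np.degrees(np.arctan2(v[0][1],v[0][0]))%180,len(y))
B=comp((hsv[...,2]<45),box);P=np.array([onz(w,q,.054)[:2] for q in B]);u,s,v=np.linalg.svd(P-P.mean(0));print("black",f(P.mean(0)),np.degrees(np.arctan2(v[0][1],v[0][0]))%180)
E
```

```text
disc 358.9680480957031 127.97525787353516 39.204715728759766 [0.4461, 0.2522, 0.022]
0.022 [0.4483, 0.2551] 150.44378504977155 410
0.054 [0.4443, 0.2525] 150.44378504977155 410
black [0.436, 0.2481] 150.33860804366046
```

drive_tool(
  steps=[
    {"xyz": [0.9,0.8,0.3],"twist": 0},
    {"xyz": [0.9,0.8,0.6],"twist": 0},
    {"xyz": [0.9,0.8,1],"twist": 0},
    {"xyz": [0,0,1],"twist": -0.6},
    {"xyz": [0,0,1],"twist": 0},
    {"xyz": [0,0,1],"twist": 0},
    {"xyz": [0,0,0],"twist": 0},
  ],
)

```text
time: 12.95
position: [0.4525, 0.2597, 0.1031]
orientation: [0.004, 0.278, 0.961, -0.001]
contact_force: [-0.2, -0.5, -0.9]
gripper_width: 0.0854
```

drive_tool(
  steps=[
    {"xyz": [0,-0.4,0.5],"twist": 0},
    {"xyz": [0,-0.1,0.9],"twist": 0},
    {"xyz": [0,0,0.9],"twist": 0},
    {"xyz": [0,0,0.8],"twist": 0},
    {"xyz": [0,0,0.3],"twist": 0},
    {"xyz": [0,0,0],"twist": 0},
  ],
)

```text
time: 13.45
position: [0.4539, 0.253, 0.0405]
orientation: [0.008, 0.28, 0.96, 0.003]
contact_force: [-0.9, -0.6, 1.0]
gripper_width: 0.0851
```

drive_tool(
  steps=[
    {"xyz": [0.3,-0.25,0.3],"twist": 0},
    {"xyz": [0,0,0.3],"twist": 0},
    {"xyz": [0,0,0],"twist": 0},
  ],
)

```text
time: 13.7
position: [0.4486, 0.253, 0.0311]
orientation: [0.01, 0.281, 0.96, 0.005]
contact_force: [0.2, -0.4, -0.2]
gripper_width: 0.0853
```

drive_tool(
  steps=[
    {"xyz": [0,0,0],"twist": 0},
    {"xyz": [0,0,0],"twist": 0},
    {"xyz": [0,0,0],"twist": 0},
    {"xyz": [0,0,0],"twist": 0},
    {"xyz": [0,0,0],"twist": 0},
    {"xyz": [0,0,0],"twist": 0},
    {"xyz": [0,0,0],"twist": 0},
    {"xyz": [0,0,0],"twist": 0},
  ],
  fingers=-1,
  force=60,
)

```text
time: 14.37
position: [0.4502, 0.2536, 0.034]
orientation: [0.012, 0.28, 0.96, 0.005]
contact_force: [-0.9, -0.3, 0.3]
gripper_width: 0.0117
```

drive_tool(
  steps=[
    {"xyz": [0,0,0],"twist": 0},
    {"xyz": [0,0,0],"twist": 0},
    {"xyz": [0,0,0.4],"twist": 0},
    {"xyz": [0,0,0.2],"twist": 0},
    {"xyz": [0,0,0],"twist": 0},
  ],
  fingers=-0.3,
)

```text
time: 14.78
position: [0.4511, 0.254, 0.021]
orientation: [0.013, 0.28, 0.96, 0.006]
contact_force: [0.2, -0.6, 0.2]
gripper_width: 0.0298
```

```bash
python3 - <<'E'
from h import *
b=cam("side");w=cam("wrist");o=robot.get_obs();print(o["position"],o["orientation"],o["contact_force"],o["gripper_width"],o["joint_pos"],o["time"])
cv2.imwrite("pics/s6.png",np.hstack([cv2.resize(b["frame"][230:370,240:390],(420,392),interpolation=3),cv2.resize(w["frame"][180:360,200:380],(380,392))]))
E
```

```text
[0.45110872 0.2539873  0.02131734] [0.01257066 0.28042107 0.95977541 0.0060957 ] [ 0.85514307 -0.82306451 -0.334306  ] 0.029856022945214968 [ 0.38090913  0.2271774   2.00608048 -0.00767977  0.88104209 -0.61655849] 14.8833
```

View pics/s6.png

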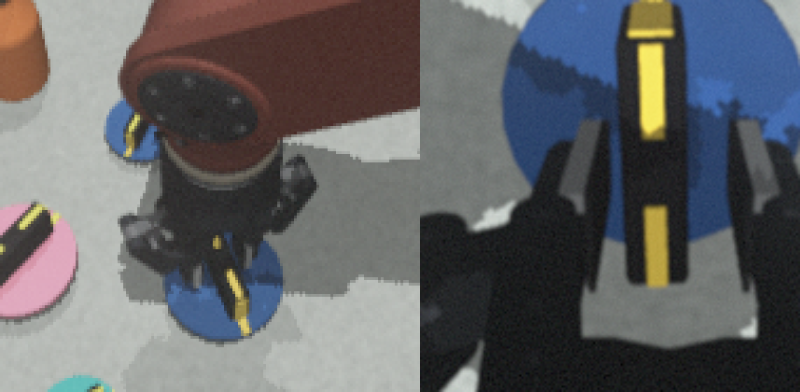

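drive_tool(
  steps=[
    {"xyz": [0,0,-0.25],"twist": 0},
    {"xyz": [0,0,0],"twist": 0},
    {"xyz": [0,0,0],"twist": 0},
    {"xyz": [0,0,0],"twist": 0},
    {"xyz": [0,0,0],"twist": 0},
    {"xyz": [0,0,0],"twist": 0},
    {"xyz": [0,0,0],"twist": 0},
  ],
  fingers=-1,
  force=60,
)

```text
time: 15.47
position: [0.4503, 0.2537, 0.0263]
orientation: [0.012, 0.28, 0.96, 0.006]
contact_force: [1.1, -0.3, -0.9]
gripper_width: 0.0138
```

drive_tool(
  steps=[
    {"xyz": [0,0,-0.3],"twist": 0},
    {"xyz": [0,0,-0.6],"twist": 0},
    {"xyz": [0,0,-1],"twist": 0},
    {"xyz": [0,0,-1],"twist": 0},
    {"xyz": [0,0,-1],"twist": 0},
    {"xyz": [0,0,-1],"twist": 0},
    {"xyz": [0,0,-1],"twist": 0},
    {"xyz": [0,0,-1],"twist": 0},
  ],
)

```text
time: 16.13
position: [0.4391, 0.2501, 0.1634]
orientation: [0.004, 0.281, 0.96, -0.0]
contact_force: [0.1, 0.1, -1.8]
gripper_width: 0.0137
```

drive_tool(
  steps=[
    {"xyz": [-0.4,-0.4,-0.4],"twist": 0},
    {"xyz": [-0.8,-0.8,-0.4],"twist": 0},
    {"xyz": [-0.8,-0.8,0],"twist": 0},
    {"xyz": [-0.8,-0.8,0],"twist": 0},
    {"xyz": [-0.8,-0.8,0],"twist": 0},
    {"xyz": [-0.8,-0.8,0],"twist": 0},
    {"xyz": [-0.8,-0.8,0],"twist": 0},
    {"xyz": [-0.8,-0.8,0],"twist": 0},
  ],
)

```text
time: 16.8
position: [0.4778, 0.078, 0.1863]
orientation: [0.008, 0.276, 0.961, 0.002]
contact_force: [-0.3, -0.1, -2.0]
gripper_width: 0.0139
```

drive_tool(
  steps=[
    {"xyz": [-0.8,-0.8,0],"twist": 0},
    {"xyz": [-0.8,-0.8,0],"twist": 0},
    {"xyz": [-0.8,-0.8,0],"twist": 0},
    {"xyz": [-0.5,-0.5,0],"twist": 0},
    {"xyz": [0,0,0],"twist": -1},
    {"xyz": [0,0,0],"twist": -1},
    {"xyz": [0,0,0],"twist": -1},
    {"xyz": [0,0,0],"twist": -1},
  ],
)

```text
time: 17.47
position: [0.4908, -0.0188, 0.1814]
orientation: [0.004, 0.102, 0.995, -0.003]
contact_force: [0.2, -1.5, -1.8]
gripper_width: 0.0139
```

drive_tool(
  steps=[
    {"xyz": [0,0,0],"twist": -1},
    {"xyz": [0,0,0],"twist": -1},
    {"xyz": [0,0,0],"twist": -1},
    {"xyz": [0,0,0],"twist": -1},
    {"xyz": [0,0,0],"twist": -1},
    {"xyz": [0,0,0],"twist": -0.8},
    {"xyz": [0,0,0],"twist": 0},
    {"xyz": [0,0,0],"twist": 0},
  ],
)

```text
time: 18.13
position: [0.4832, -0.0249, 0.1753]
orientation: [-0.003, -0.161, 0.987, -0.004]
contact_force: [0.0, 0.3, -2.3]
gripper_width: 0.0141
```

drive_tool(
  steps=[
    {"xyz": [-0.8,-0.9,0],"twist": 0},
    {"xyz": [0,0,0],"twist": -0.45},
    {"xyz": [0,0,0],"twist": 0},
    {"xyz": [0,0,0],"twist": 0},
  ],
)

```text
time: 18.47
position: [0.5023, -0.0383, 0.1732]
orientation: [-0.006, -0.178, 0.984, -0.003]
contact_force: [0.7, 0.2, -1.5]
gripper_width: 0.0142
```

```bash
python3 - <<'E'
from h import *
b=cam("side");a=cam("scene");w=cam("wrist");o=robot.get_obs();f=lambda v:np.round(v,4).tolist();print(f(o["position"]),f(o["orientation"]),f(o["joint_pos"]))
for n,p in(("side",b),("scene",a),("wrist",w)):
  for t,z in(("lid_grip",o["position"][2]+.012),("mouth",.1)):print(n,t,[(f(r["point"]),round(r["conf"],2),f(onz(p,r["point"],z))) for r in robot.landmark_of(p,t)][:2])
cv2.imwrite("pics/s7.png",np.hstack([cv2.resize(b["frame"][130:280,300:450],(400,400),interpolation=3),cv2.resize(w["frame"][100:400,160:460],(400,400))]))
E
```

```text
[0.5018, -0.0378, 0.1732] [-0.0059, -0.1783, 0.9839, -0.0028] [-0.2085, -0.0002, 1.9254, -0.0102, 1.2252, -2.1344]
side lid_grip [([289.4, 270.6], 0.94, [0.511, 0.2528, 0.1852]), ([244.5, 320.0], 0.85, [0.5116, 0.37, 0.1852])]
side mouth [([372.3, 203.8], 0.92, [0.5048, -0.0445, 0.1])]
scene lid_grip [([475.7, 283.3], 0.96, [0.5901, 0.4064, 0.1852]), ([430.3, 296.6], 0.84, [0.675, 0.3534, 0.1852])]
scene mouth [([332.1, 182.8], 0.91, [0.4915, -0.0422, 0.1])]
wrist lid_grip [([574.5, 342.4], 0.71, [0.5099, 0.139, 0.1852]), ([462.9, 299.9], 0.66, [0.507, 0.0578, 0.1852])]
wrist mouth []
```

View pics/s7.png

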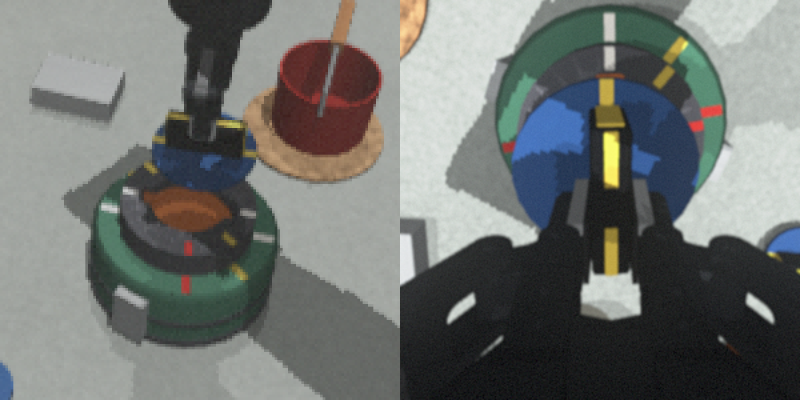

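```bash
python3 - <<'E'
from h import *
from scipy.optimize import least_squares
b=cam("side");w=cam("wrist");o=robot.get_obs();f=lambda v:np.round(v,4).tolist();zt=o["position"][2]-.004;print(f(o["position"]))
def hull(p,box,m):
    k=np.zeros(m.shape,np.uint8);x0,y0,x1,y1=box;k[y0:y1,x0:x1]=m[y0:y1,x0:x1]
    n,l,s,c=cv2.connectedComponentsWithStats(k);k=(s[l,4]>40)&(l>0)
    return cv2.convexHull(np.argwhere(k)[:,::-1].astype(np.float32))[:,0],k.sum()
def blue(p):
    h=cv2.cvtColor(p["frame"],cv2.COLOR_BGR2HSV).astype(int);return (abs(h[...,0]-110)<12)&(h[...,1]>90)&(h[...,2]>40)
def green(p):
    h=cv2.cvtColor(p["frame"],cv2.COLOR_BGR2HSV).astype(int);return (abs(h[...,0]-75)<20)&(h[...,1]>60)&(h[...,2]>25)
def fit(p,H,z,r):
    P=np.array([onz(p,q,z)[:2] for q in H])
    s=least_squares(lambda v:np.hypot(*(P-v[:2]).T)-v[2],[.503,-.038,r],loss="soft_l1",f_scale=.001)
    s2=least_squares(lambda v:np.hypot(*(P-v[:2]).T)-r,[.503,-.038],loss="soft_l1",f_scale=.001)
    return f(s.x),f(s2.x),round(s2.cost*1e6,2),len(P)
H,n=hull(w,(240,150,435,300),blue(w));H=H[(H[:,1]<268)];print("wrist disc",n,fit(w,H,zt,.044))
H,n=hull(b,(345,165,410,210),blue(b));
print("side disc top",n,fit(b,H[H[:,1]<190],zt,.044),fit(b,H[H[:,1]>185],zt-.006,.044))
H,n=hull(w,(220,100,450,300),green(w));H=H[H[:,1]<200];print("wrist green",n,fit(w,H,.068,.085))
H,n=hull(b,(320,190,420,270),green(b));print("side green",n,fit(b,H[H[:,1]>225],0.0,.085))
E
```

```text
[0.5023, -0.0378, 0.1735]
wrist disc 8388 ([0.5013, -0.0413, 0.0432], [0.5019, -0.0411], np.float64(8.74), 35)
side disc top 385 ([0.374, 0.2345, 0.2983], [0.5118, -0.0569], np.float64(31.95), 6) ([0.5011, -0.0397, 0.0412], [0.5036, -0.0428], np.float64(43.8), 12)
wrist green 5632 ([0.5064, -0.0364, 0.0824], [0.5092, -0.035], np.float64(13.72), 29)
side green 1160 ([0.5022, -0.0411, 0.0761], [0.5093, -0.0476], np.float64(22.0), 11)
```

drive_tool(
  steps=[
    {"xyz": [-0.2,0.07,0.5],"twist": 0},
    {"xyz": [0,0,0.7],"twist": 0},
    {"xyz": [0,0,0.6],"twist": 0},
    {"xyz": [0,0,0.1],"twist": 0},
    {"xyz": [0,0,0],"twist": 0},
  ],
)

```text
time: 19.43
position: [0.5068, -0.0346, 0.1332]
orientation: [-0.004, -0.179, 0.984, -0.003]
contact_force: [-0.5, -0.5, -2.0]
gripper_width: 0.0141
```

drive_tool(
  steps=[
    {"xyz": [0.07,-0.05,0.3],"twist": 0},
    {"xyz": [0,0,0.2],"twist": 0},
    {"xyz": [0,0,0.2],"twist": 0},
  ],
)

```text
time: 19.68
position: [0.5068, -0.0361, 0.1192]
orientation: [-0.003, -0.179, 0.984, -0.003]
contact_force: [-0.0, 0.9, -0.5]
gripper_width: 0.0138
```

drive_tool(
  steps=[
    {"xyz": [0,0,0.25],"twist": 0},
    {"xyz": [0,0,0.2],"twist": 0},
    {"xyz": [0,0,0.1],"twist": 0},
  ],
)

```text
time: 19.93
position: [0.508, -0.0371, 0.1107]
orientation: [-0.003, -0.179, 0.984, -0.004]
contact_force: [-6.1, -0.5, 14.9]
gripper_width: 0.0138
```

drive_tool(
  steps=[
    {"xyz": [0.1,0,0],"twist": 0},
    {"xyz": [0,0,0],"twist": 0},
    {"xyz": [0,0,0],"twist": 0},
  ],
  force=90,
)

```text
time: 20.18
position: [0.5075, -0.0363, 0.112]
orientation: [-0.001, -0.179, 0.984, -0.003]
contact_force: [-0.9, 0.5, -0.5]
gripper_width: 0.0132
```

```bash
python3 - <<'E'
from h import *
b=cam("side");o=robot.get_obs();f=lambda v:np.round(v,4).tolist();print(f(o["position"]),f(o["contact_force"]),f(o["torque"]),f(o["orientation"]))
cv2.imwrite("pics/s8.png",cv2.resize(b["frame"][110:290,290:480],(760,720)[0:2] if 0 else (633,600),interpolation=3))
E
```

```text
[0.5075, -0.0364, 0.1119] [0.9682, 1.8554, -1.0611] [0.346, 0.0396, -0.0151] [-0.0009, -0.1786, 0.9839, -0.0027]
```

View pics/s8.png

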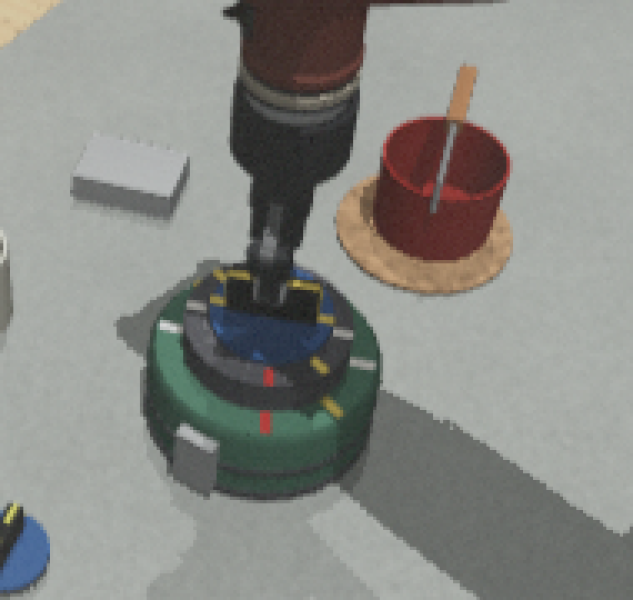

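drive_tool(
  steps=[
    {"xyz": [0,0,0.07],"twist": 0.6},
    {"xyz": [0,0,0],"twist": 1},
    {"xyz": [0,0,0],"twist": 1},
    {"xyz": [0,0,0],"twist": 0},
  ],
)

```text
time: 20.57
position: [0.5055, -0.0353, 0.1112]
orientation: [-0.003, -0.062, 0.998, -0.002]
contact_force: [-0.9, 1.2, -0.6]
gripper_width: 0.0125
```

```bash
cat > st.py <<'E'
from h import *
o=robot.get_obs();q=o["orientation"];f=lambda v:np.round(v,4).tolist()
print("yaw",round(np.degrees(np.arctan2(2*(q[1]*q[2]+q[0]*q[3]),1-2*(q[2]**2+q[3]**2)))%360,2),f(o["position"]),f(o["contact_force"]),f(o["torque"]),round(o["gripper_width"],4),o["time"])
E
python3 st.py
```

```text
yaw 187.14 [0.5055, -0.0353, 0.1112] [-0.9034, 1.155, -0.5995] [0.6331, -0.1738, -0.159] 0.0125 20.5667
```

drive_tool(
  steps=[
    {"xyz": [0,0,0],"twist": 1},
    {"xyz": [0,0,0],"twist": 1},
    {"xyz": [0,0,0],"twist": 1},
    {"xyz": [0,0,0],"twist": 0.8},
    {"xyz": [0,0,0],"twist": 0},
  ],
)

```text
time: 20.98
position: [0.505, -0.0367, 0.111]
orientation: [-0.003, 0.099, 0.995, -0.005]
contact_force: [-2.5, 1.3, 1.1]
gripper_width: 0.0129
```

```bash
python3 st.py
```

```text
yaw 168.69 [0.505, -0.0367, 0.111] [-2.4932, 1.33, 1.1043] [0.7223, -0.1247, 0.4315] 0.0129 20.9833
```

drive_tool(
  steps=[
    {"xyz": [0,0,0],"twist": 0.8},
    {"xyz": [0,0,0],"twist": 0.4},
    {"xyz": [0,0,0],"twist": 0},
    {"xyz": [0,0,0],"twist": 0},
  ],
)

```text
time: 21.32
position: [0.5049, -0.0366, 0.111]
orientation: [-0.003, 0.143, 0.99, -0.006]
contact_force: [-0.9, 1.7, 0.8]
gripper_width: 0.0129
```

```bash
python3 st.py; python3 - <<'E'
from h import *
b=cam("side");a=cam("scene");w=cam("wrist")
cv2.imwrite("pics/s9.png",np.hstack([cv2.resize(b["frame"][160:270,310:430],(425,390),interpolation=3),cv2.resize(w["frame"][90:360,170:430],(375,390))]))
E
python3 st.py
```

```text
yaw 163.61 [0.5049, -0.0366, 0.111] [-0.8979, 1.6962, 0.7718] [0.6588, -0.198, 0.4982] 0.0129 21.3167
yaw 163.5 [0.5049, -0.0367, 0.111] [-1.5428, 1.3939, 1.165] [0.6473, -0.2375, 0.5483] 0.0126 21.4667
```

View pics/s9.png

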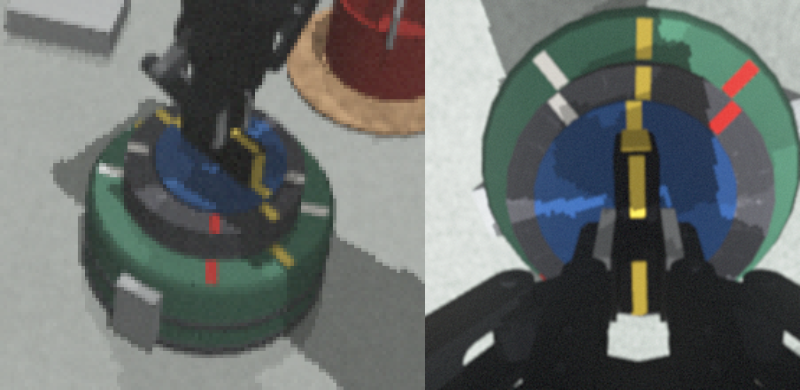

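drive_tool(
  steps=[
    {"xyz": [0,0,0],"twist": 0.5},
    {"xyz": [0,0,0],"twist": 0},
    {"xyz": [0,0,0],"twist": 0},
    {"xyz": [0,0,0],"twist": 0},
  ],
)

```text
time: 21.8
position: [0.5049, -0.0366, 0.111]
orientation: [-0.003, 0.163, 0.987, -0.006]
contact_force: [-2.2, 2.2, 0.2]
gripper_width: 0.0129
```

```bash
python3 st.py; python3 - <<'E'
from h import *
w=cam("wrist");im=w["frame"];h=cv2.cvtColor(im,cv2.COLOR_BGR2HSV).astype(int)
m=((abs(h[...,0]-27)<8)&(h[...,1]>90)&(h[...,2]>80)).astype(np.uint8)
m[:90]=0;m[330:]=0;m[:,:260]=0;m[:,370:]=0
n,l,s,c=cv2.connectedComponentsWithStats(m)
for i in range(1,n):
    if s[i,4]>15:print(s[i],np.round(c[i],1),"z.1",np.round(onz(w,c[i],.1),4),"z.138",np.round(onz(w,c[i],.138),4))
E
python3 st.py
```

```text
yaw 161.29 [0.5049, -0.0366, 0.111] [-2.1641, 2.1941, 0.1734] [0.6733, -0.2302, 0.5703] 0.0129 21.8
[312 102  12  30 342] [317.5 116.1] z.1 [ 0.4401 -0.0145  0.1   ] z.138 [ 0.4396 -0.0139  0.138 ]
[306 135  21  60 769] [315.9 168.2] z.1 [ 0.4687 -0.0252  0.1   ] z.138 [ 0.462  -0.0223  0.138 ]
[311 197  13  45 519] [316.7 219.2] z.1 [ 0.5004 -0.0354  0.1   ] z.138 [ 0.4867 -0.0302  0.138 ]
[313 270  13  38 414] [318.3 288.8] z.1 [ 0.5494 -0.0509  0.1   ] z.138 [ 0.525  -0.0423  0.138 ]
yaw 161.28 [0.5049, -0.0366, 0.111] [-0.9029, 2.2487, 0.0265] [0.6578, -0.1739, 0.552] 0.0128 21.85
```

```bash
python3 -c "
from h import *
robot.hand_in()"; python3 st.py
```

```text
the job is handed in; nothing more can be done
the job is handed in; nothing more can be done
```

The job is handed in at about 22 s of the 61 s allowed; `hand_in()` gave no verdict. The arm is still holding the blue lid in the canister with its bar at the vent marks.

- **Billy:** I lifted it off by its handle and set it on the cork mat. In the last pictures it stands upright and free of the fingers. Its handle measured at roughly 10–20 mm from the mat's centre, depending on which camera estimate I used, against a limit of 35 mm.
- **Lid:** I picked the larger of the two blue lids and regripped it once, because the first hold was too near the bar's top. It went through the slots, and the downward push rose to about 15 N as it seated. I then turned it clockwise.
- **Last lid checks:** The tool was at 161.3° and steady at constant height. Camera checks put the bar at about 162.5° and the vent mark at about 161.2°. The ring joint itself cannot be read, so these angles are the only check on it, though they leave several degrees to either limit.
- **Disagreements:** Camera estimates of the mouth and mat centres differed by 3–15 mm depending on the view. I chose the mouth position by comparing lid and collar in the same image.
- **Not measured:** I saw no sign that the mug, flask or tin had been touched, but I did not measure their positions again at the end.

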